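# Unpin the tube carrier and hold it level above the shaker

### The job

Free the tube carrier on the bench shaker: draw the locking pin out of the clevis and lay it in the channel of the notched rest block with its shank flat on the channel floor and its head outside the block, and let go of it while the carrier still stands on the deck. Then take the carrier by its handle bar, lift it straight up without tipping it and keep it level and still with its underside about 10 cm above the deck, so that I can wipe underneath; finish while holding it there, do not put it down. Leave the bottle, the beaker and the tip box where they stand.

Things in the scene. Friction and masses are not known exactly. Their poses are not given: they have to be found in the camera images.
- shaker: low white bench shaker with a grey deck, fixed, 280 (x) x 300 (y) mm, deck top 55 mm above the bench. Origin: centre of its underside on the bench; z up. On the deck stand the clevis, the rest block and the tube carrier.
- clevis (a point): middle of the clevis bore, 36 mm above the deck. Two steel lugs, each 24 mm along the shaker's x, 48 mm high, 12 mm thick, fill 7 to 19 mm either side of this point along the shaker's y. A level bore 11 mm wide runs through both along the shaker's y. The pin's head is on the -y side; draw it out straight towards the shaker's -y.
- rest: aluminium rest block fixed on the deck, 26 (x) x 36 (y) x 46 mm high, with a straight channel along its own y, open at top and both ends, 13 mm wide, 14 mm deep. Origin: centre of its underside, on the deck; z up; channel floor 32 mm above it. It stands about 75 mm to the robot's side of the clevis; its place and yaw (within 0.25 rad of the shaker's) vary.
- pin: locking pin, 30 g, lying level, free to roll. Origin: centre of its black cylindrical head (18 mm diameter, 26 mm long), on the axis: grip it here. Its y axis runs along the pin, head to tip: head to 13 mm, steel collar (14 mm diameter) 13 to 17 mm, shank (8 mm diameter) 17 to 73 mm. At the start about 34 mm above the deck and 38 to 41 mm from the clevis middle.
- pin_shank (a point): middle of the pin's shank, on its axis, 45 mm from the head's centre. Parked, it is over the rest block, 36 mm above the block's origin. The pin balances 35 mm from the head's centre, so it lies stably with the collar a few mm outside the block's end. Only friction holds it in the clevis; it is out after 54 mm of travel.
- carrier: aluminium carrier with eight capped tubes fixed in it (one rigid piece, 0.3 to 0.65 kg), 66 (x) x 170 (y) mm. Origin: centre of its handle bar, 145 mm above its underside; z up. The bar is 14 mm square, 160 mm long along the carrier's y, between thin uprights, with 36 mm free below it down to the tube caps. The weight lies under the bar's middle within 4 mm.
- tongue (a point): centre of the 16 mm hole in the carrier's tongue, an 8 mm thick bored plate reaching 109 mm to -x of the carrier's origin. It stands between the clevis lugs with 3 mm clearance a side; its top is 50 mm above the carrier's underside, so it leaves the clevis after 50 mm of straight lift, once the pin is out.
- bottle: amber reagent bottle, 60 mm diameter, 130 mm high, on the bench beside the shaker's +y side; leave alone. Origin: centre of its underside.
- beaker: open glass beaker, 68 mm diameter, 90 mm high, on the bench beside the shaker's +y side; leave alone. Origin: centre of its underside.
- tipbox: closed pipette tip box, 85 x 120 x 65 mm, on the bench beside the shaker's -y side; leave alone. Origin: centre of its underside.

How it is judged:
By the outcome, as a careful person would: the job done as asked, in the order asked, and still so for the second after the job is handed in, while the arm keeps its last pose, push and grip.
It also fails if it takes over 54 s, if anything falls off the work surface, if the arm or the gripper's body presses on something with over 40 N, if the wrist force passes 120 N, or if a joint passes its speed limit or range.

### The arm

A 6-joint arm with a two-finger parallel gripper is mounted at the origin on the work surface. World frame = base frame: x ahead of the robot, y to its left, z up, the work surface at z = 0. Lengths are in mm, angles in rad, forces in N, time in s.
With the tool pointing down it reaches from about 350 to 775 mm from the base axis. Payload 7.3 kg.
Tool frame: the origin (TCP) lies on the centre line of the jaws, within the pads' length; the fingertips stand 22 mm ahead of it and the grasp point (between the pads) lies 3 mm ahead of it; x points along the fingers, z is the direction in which the jaws open and shut, and the axes are right-handed (so a half turn about x gives the same grasp; the last joint's range is limited). The gripper opens to 92 mm and grips with 3 to 60 N. Pads are 19 mm wide; open, the fingers measure 130 mm over their backs; the gripper's body (75 mm by 190 mm) begins 47 mm behind the grasp point.
Start: joints at [1.126, 0.342, 1.524, -0, 1.275, -0.146], TCP at [154.53, 501.76, 248.741] pointing down, gripper open.
Joint ranges: [-2.53, 2.53], [-0.77, 2.02], [0.04, 2.7], [-1, 4.14], [0.28, 2.66], [-3.11, 3.11]. Speed limits (rad/s): [2.57, 2.57, 3.14, 3.14, 3.14, 3.14].

### API

Orientations are given as [roll, pitch, yaw] about the fixed x, y, z axes, in that order (R = Rz(yaw) Ry(pitch) Rx(roll)).
In Python, from plant import readout, imaging, bot gives the robot as it stands.
- The arm moves only by the tool arm_command, never from a script. Its argument "plan" is a list of rows, each an object of numbers: "tx", "ty", "tz": the shift along the tool's x, y, z in cm; "wx", "wy", "wz": the turn, a rotation vector about the tool's x, y, z in rad; "jaw": the opening, from -1 (shut) to 1 (fully open). In form: [{"tx": .., "ty": .., "tz": .., "wx": .., "wy": .., "wz": .., "jaw": ..}, ...]. A call has 1 to 20 rows; each row shifts and turns the commanded pose from where the row before left it, along the tool's axes as they then stand; what a row does not reach is not made up. A row lasts 1/10 s, in which the tool goes at most 50 mm and 8.59 degrees, less where a joint would pass 70% of its speed; a pose out of reach is approached as far as the arm can. A call with a gripper value outside its range is refused whole. The fingers move at their own pace and stop on an object; the grip force is fixed at half the most. Time passes only in rows, so rows that do not move let the fingers close. It gives the time, the measured TCP pose, the force and the opening at its end, in the units of the state.
- readout.get_obs(): the state, without advancing time (a new reading comes with each control period).
- imaging.capture(name): name is "side" or "top" or "wrist"; returns the picture (420x560x3 uint8, blue, green, red); there is no depth.
- imaging.get_calibration(name): a dict with "fx", "fy", "cx", "cy" (pixels), "position" and "rotation" of the camera in the world; the wrist camera has in their place "mount" (4x4, takes a point from camera to tool coordinates, whose origin is the TCP and whose axes are the tool frame's). Camera axes: x right, y up, looking along -z (the intrinsics and any distortion apply to the point x, -y, -z); pixel columns grow to the right and rows downward; lengths in mm; the calibration is good to about 2 mm. The wrist camera is an equidistant fisheye: a pixel r from the principal point sees the ray r / f radians off the axis. A picture is of the moment at which its call begins: read the wrist's pose just before it. get_calibration takes no time and is no camera call.
- bot.close_job(): hands the job in, once; it reports no verdict.
The state is a dict: "time": time; "joint_positions": joint angles; "dq": joint speeds; "tau": joint torques, N m; "tool_pos": TCP position; "tcp_rot": TCP orientation; "contact_force": force on the tool from outside, world axes, zero at the start; "moment": the same for the moment, N m; "grip_width": finger opening in mm.
Only numpy, scipy, OpenCV 4.12 (cv2) and the standard library are available. Lean on these libraries where they do the work, as an engineer would, in place of code of your own. Each camera call takes 0.05 s, during which the arm holds its last target.

## Working session

There is one attempt and no reset: what is moved stays moved. The work goes in short steps, Python scripts to look and compute and a tool call to move; the robot and the scene stay as the last step left them, time stands still between calls to the robot, and variables do not carry over. Pictures are saved under pics/ and viewed, and the job is handed in when it is done.

Besides the shell and the picture viewer there is one more tool, called after "Call:" in YAML: its name, and indented under it one key for each argument. arm_command: Moves the arm, as the interface text tells. Its arguments: {"type":"object","properties":{"plan":{"type":"array"}},"required":["plan"]}

```bash
ls; mkdir -p pics
python3 - <<'E'
from plant import readout, imaging, bot
import cv2,json
print(readout.get_obs())
for n in ["side","top","wrist"]:
    c=imaging.get_calibration(n); print(n,c)
    cv2.imwrite(f"pics/{n}0.png",imaging.capture(n))
E
```

```text
pics
{'time': 0.0, 'joint_positions': array([ 1.12599436e+00,  3.42726844e-01,  1.52498829e+00, -5.59462045e-06,
        1.27539925e+00, -1.46010275e-01]), 'dq': array([-0.00135828, -0.0013449 ,  0.00050993, -0.001129  , -0.00060791,
       -0.0002506 ]), 'tau': array([ 1.51822187e-04, -4.31249142e+01, -2.44210660e+01,  7.17918598e-02,
        5.61480399e-02, -1.14766399e-04]), 'tool_pos': array([154.3702095 , 501.41351977, 248.05282569]), 'tcp_rot': array([ 2.999098  ,  1.5692746 , -2.01208104]), 'contact_force': array([0.17700214, 0.40987794, 0.1347164 ]), 'moment': array([-0.02476718, -0.00882072,  0.04127877]), 'grip_width': 91.82408846936136}
side {'fx': 541.5403299335389, 'fy': 541.5403299335389, 'cx': 280.04095321817226, 'cy': 208.049795892356, 'position': array([ 204.58404709, -679.16105595,  873.72618837]), 'rotation': array([ 0.83702539,  0.00419907, -0.50563419])}
top {'fx': 542.0313818931137, 'fy': 542.0313818931137, 'cx': 281.99827725905726, 'cy': 208.85784053994396, 'position': array([ 469.47400925,   38.8566688 , 1254.50087827]), 'rotation': array([ 0.11585772, -0.01473547, -1.55149102])}
wrist {'fx': 325.19226210127806, 'fy': 325.19226210127806, 'cx': 279.1074489744016, 'cy': 212.18689093201115, 'mount': array([[-1.12092056e-03,  3.11534376e-01, -9.50234222e-01,
        -1.36160457e+02],
       [-1.35855569e-03,  9.50233467e-01,  3.11535731e-01,
         8.54506407e+01],
       [ 9.99998449e-01,  1.64015292e-03, -6.41899429e-04,
         7.21789908e-01],
       [ 0.00000000e+00,  0.00000000e+00,  0.00000000e+00,
         1.00000000e+00]])}
```

View pics/side0.png

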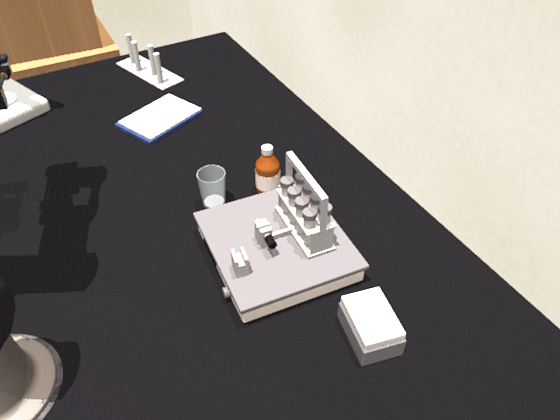

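View pics/top0.png

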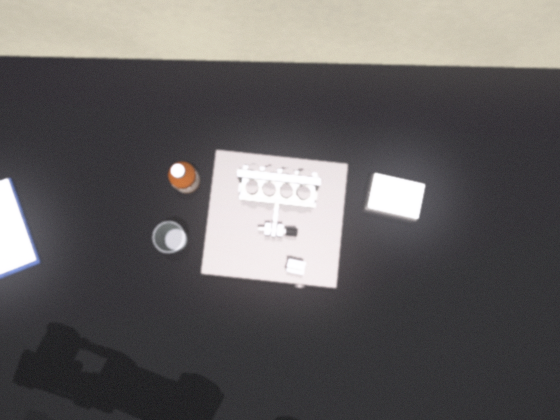

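View pics/wrist0.png

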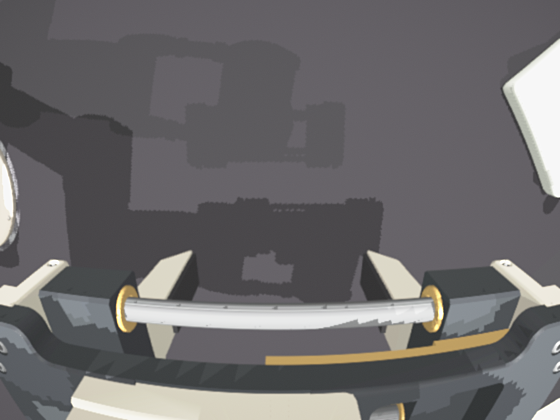

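```bash
cat > h.py <<'E'
import numpy as np,cv2
from scipy.spatial.transform import Rotation as Ro
from plant import readout, imaging, bot
def rpy(v): return Ro.from_euler('xyz',v).as_matrix()
def cam(n,obs=None):
    c=imaging.get_calibration(n)
    if 'mount' in c:
        o=obs or readout.get_obs(); T=np.eye(4);T[:3,:3]=rpy(o['tcp_rot']);T[:3,3]=o['tool_pos']
        M=T@c['mount']; c['R']=M[:3,:3];c['p']=M[:3,3];c['fish']=True
    else: c['R']=rpy(c['rotation']);c['p']=np.array(c['position']);c['fish']=False
    return c
def proj(c,P):
    q=(np.atleast_2d(P)-c['p'])@c['R']; q=q*[1,-1,-1]
    if c['fish']:
        r=np.hypot(q[:,0],q[:,1]); th=np.arctan2(r,q[:,2]); s=th/np.maximum(r,1e-9)
        xy=q[:,:2]*s[:,None]
    else: xy=q[:,:2]/q[:,2:]
    return xy*[c['fx'],c['fy']]+[c['cx'],c['cy']]
def ray(c,uv):
    a=(np.array(uv,float)-[c['cx'],c['cy']])/[c['fx'],c['fy']]
    if c['fish']:
        t=np.hypot(*a); d=np.array([*(a*np.sin(t)/max(t,1e-9)),np.cos(t)])
    else: d=np.array([*a,1])
    return c['R']@(d*[1,-1,-1])
def onz(c,uv,z):
    d=ray(c,uv); return c['p']+d*(z-c['p'][2])/d[2]
E
python3 - <<'E'
from h import *
t=cv2.imread('pics/top0.png'); s=cv2.imread('pics/side0.png')
cv2.imwrite('pics/topz.png',cv2.resize(t[140:300,195:360],None,fx=4.8,fy=3.7,interpolation=cv2.INTER_CUBIC)[:600,:800])
cv2.imwrite('pics/topz.png',cv2.resize(t[145:295,195:355],None,fx=4,fy=4,interpolation=cv2.INTER_CUBIC))
cv2.imwrite('pics/sidez.png',cv2.resize(s[145:295,190:370],None,fx=4,fy=4,interpolation=cv2.INTER_CUBIC))
c=cam('top')
for uv in [(216,150),(348,163),(336,287),(202,275)]: print(onz(c,uv,55))
E
```

```text
[739.72596573 175.10296121  55.        ]
[ 716.59002633 -122.89142552   55.        ]
[439.27813454 -97.95189631  55.        ]
[459.76497371 196.41484677  55.        ]
```

View pics/topz.png

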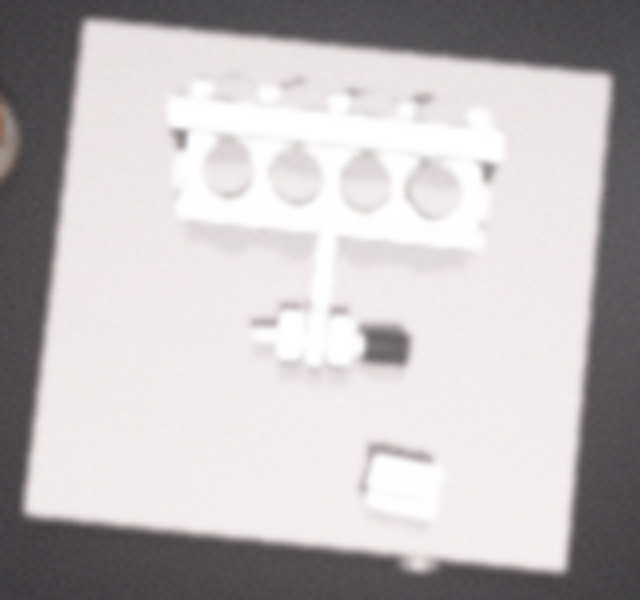

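View pics/sidez.png

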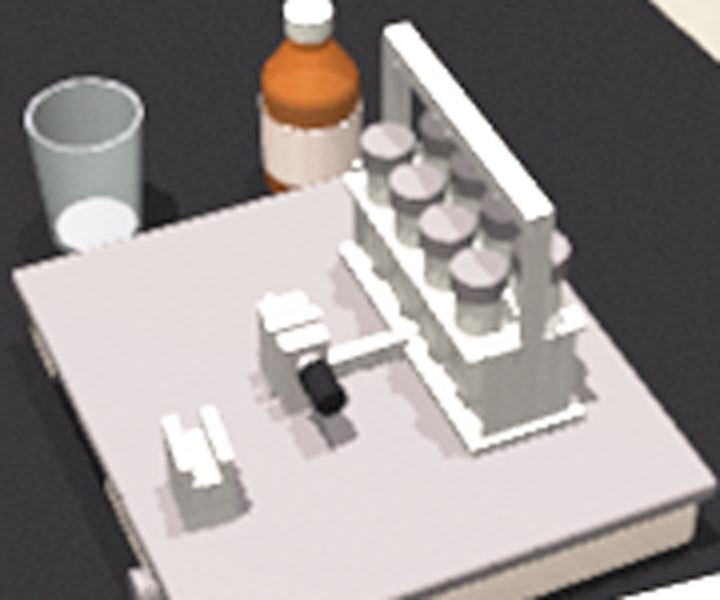

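Run:
```python
from h import *
np.set_printoptions(precision=2,suppress=True)
o=readout.get_obs(); print(o['tool_pos'],o['joint_positions']); R=rpy(o['tcp_rot']);print(R)
ct,cs=cam('top',o),cam('side',o)
def tri(ut,us):
    A=[];b=[]
    for c,u in((ct,ut),(cs,us)):
        d=ray(c,u);d/=np.linalg.norm(d);P=np.eye(3)-np.outer(d,d);A.append(P);b.append(P@c['p'])
    x=np.linalg.lstsq(np.vstack(A),np.hstack(b),rcond=None)[0]
    return x, proj(ct,x)-ut, proj(cs,x)-us
zt=lambda x,y:(np.array([x,y])+.5)/4-.5+[195,145]
zs=lambda x,y:(np.array([x,y])+.5)/4-.5+[190,145]
print('clevis top mid',onz(ct,zt(322,337),103))
print('pin head end',tri(zt(410,347),zs(330,397)))
print('head',onz(ct,zt(387,345),89+5), onz(cs,zs(322,385),92))
print('rest',onz(ct,zt(405,487),101))
print('bar ends',onz(ct,zt(170,110),207),onz(ct,zt(506,146),207))
print('bar ends side',onz(cs,zs(395,32),207),onz(cs,zs(540,215),207))
```

```text
[154.4  501.5  248.21] [ 1.13  0.34  1.52 -0.    1.28 -0.15]
[[-0.   -0.96  0.29]
 [-0.    0.29  0.96]
 [-1.    0.   -0.  ]]
clevis top mid [560.59  38.28 103.  ]
pin head end (array([555.57,  -8.48,  95.14]), array([[-0.25,  0.57]]), array([[ 0.66, -0.1 ]]))
head [557.71   3.33  94.  ] [556.18   4.03  92.  ]
rest [482.07  -7.29 101.  ]
bar ends [662.25 115.06 207.  ] [647.98 -49.83 207.  ]
bar ends side [658.47 110.77 207.  ] [646.32 -48.07 207.  ]
```

```bash
cat >> h.py <<'E'
def Rt(yaw,tilt=0):
    # tool: x down tilted towards +X', z=+X'
    R0=np.array([[0,0,1],[0,1,0],[-1,0,0]],float)
    return Ro.from_euler('z',yaw).as_matrix()@R0@Ro.from_rotvec([0,-tilt,0]).as_matrix()
def go(P,R,o=None):
    """print single move in tool frame (turn first, then shift in the new frame)"""
    o=o or readout.get_obs(); C=rpy(o['tcp_rot'])
    w=Ro.from_matrix(C.T@R).as_rotvec(); d=R.T@(np.array(P)-o['tool_pos'])/10
    print('w',w.round(4),'shift after turn cm',d.round(3)); return w,d
E
python3 - <<'E'
from h import *
go([530,15,265],Rt(-.076,0.0))
E
```

```text
w [ 1.3481e+00 -1.1000e-03  6.0000e-04] shift after turn cm [ -1.679 -45.658  41.145]
```

Call:
arm_command:
  plan:
    - {"wx":0.1348,"jaw":1}
    - {"wx":0.1348,"jaw":1}
    - {"wx":0.1348,"jaw":1}
    - {"wx":0.1348,"jaw":1}
    - {"wx":0.1348,"jaw":1}
    - {"wx":0.1348,"jaw":1}
    - {"wx":0.1348,"jaw":1}
    - {"wx":0.1348,"jaw":1}
    - {"wx":0.1348,"jaw":1}
    - {"wx":0.1348,"jaw":1}

```text
invalid input at $.plan[0]: expected keys tx, ty, tz, wx, wy, wz, jaw
```

Call:
arm_command:
  plan:
    - {"tx":-0.1,"ty":-2.54,"tz":2.29,"jaw":1}
    - {"tx":-0.1,"ty":-2.54,"tz":2.29,"jaw":1}
    - {"tx":-0.1,"ty":-2.54,"tz":2.29,"jaw":1}
    - {"tx":-0.1,"ty":-2.54,"tz":2.29,"jaw":1}
    - {"tx":-0.1,"ty":-2.54,"tz":2.29,"jaw":1}
    - {"tx":-0.1,"ty":-2.54,"tz":2.29,"jaw":1}
    - {"tx":-0.1,"ty":-2.54,"tz":2.29,"jaw":1}
    - {"tx":-0.1,"ty":-2.54,"tz":2.29,"jaw":1}
    - {"tx":-0.1,"ty":-2.54,"tz":2.29,"jaw":1}
    - {"tx":-0.1,"ty":-2.54,"tz":2.29,"jaw":1}
    - {"tx":-0.1,"ty":-2.54,"tz":2.29,"jaw":1}
    - {"tx":-0.1,"ty":-2.54,"tz":2.29,"jaw":1}
    - {"tx":-0.1,"ty":-2.54,"tz":2.29,"jaw":1}
    - {"tx":-0.1,"ty":-2.54,"tz":2.29,"jaw":1}
    - {"tx":-0.1,"ty":-2.54,"tz":2.29,"jaw":1}
    - {"tx":-0.1,"ty":-2.54,"tz":2.29,"jaw":1}
    - {"tx":-0.1,"ty":-2.54,"tz":2.29,"jaw":1}
    - {"tx":-0.1,"ty":-2.54,"tz":2.29,"jaw":1}
    - {"jaw":1}
    - {"jaw":1}

```text
invalid input at $.plan[0]: expected keys tx, ty, tz, wx, wy, wz, jaw
```

Run:
```python
from h import *
o=readout.get_obs(); im=imaging.capture('wrist')
import pickle; pickle.dump((o,im),open('w1.pkl','wb'))
cv2.imwrite('pics/w1.png',im); print(o['time'],o['tool_pos'],o['tcp_rot'],o['joint_positions'])
```

```text
0.15 [154.40042247 501.49999399 248.20998837] [ 3.01549966  1.56964252 -1.99562497] [ 1.12602357e+00  3.42571720e-01  1.52476871e+00 -2.40519281e-05
  1.27540581e+00 -1.46030090e-01]
```

View pics/w1.png

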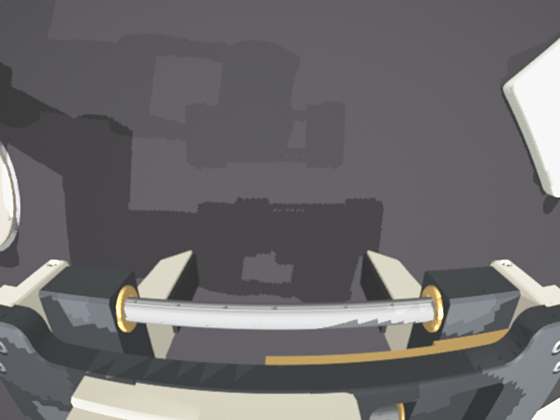

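Call:
arm_command:
  plan:
    - {"tx":0,"ty":0,"tz":0,"wx":0.1348,"wy":0,"wz":0,"jaw":1}
    - {"tx":0,"ty":0,"tz":0,"wx":0.1348,"wy":0,"wz":0,"jaw":1}
    - {"tx":0,"ty":0,"tz":0,"wx":0.1348,"wy":0,"wz":0,"jaw":1}
    - {"tx":0,"ty":0,"tz":0,"wx":0.1348,"wy":0,"wz":0,"jaw":1}
    - {"tx":0,"ty":0,"tz":0,"wx":0.1348,"wy":0,"wz":0,"jaw":1}
    - {"tx":0,"ty":0,"tz":0,"wx":0.1348,"wy":0,"wz":0,"jaw":1}
    - {"tx":0,"ty":0,"tz":0,"wx":0.1348,"wy":0,"wz":0,"jaw":1}
    - {"tx":0,"ty":0,"tz":0,"wx":0.1348,"wy":0,"wz":0,"jaw":1}
    - {"tx":0,"ty":0,"tz":0,"wx":0.1348,"wy":0,"wz":0,"jaw":1}
    - {"tx":0,"ty":0,"tz":0,"wx":0.1348,"wy":0,"wz":0,"jaw":1}

```text
time: 1.2
tool_pos: [154.4, 501.7, 248.5]
tcp_rot: [-1.963, 1.57, -2.045]
contact_force: [-0.1, 0.4, -0.1]
grip_width: 91.5
```

Call:
arm_command:
  plan:
    - {"tx":-0.12,"ty":-3.26,"tz":2.94,"wx":0,"wy":0,"wz":0,"jaw":1}
    - {"tx":-0.12,"ty":-3.26,"tz":2.94,"wx":0,"wy":0,"wz":0,"jaw":1}
    - {"tx":-0.12,"ty":-3.26,"tz":2.94,"wx":0,"wy":0,"wz":0,"jaw":1}
    - {"tx":-0.12,"ty":-3.26,"tz":2.94,"wx":0,"wy":0,"wz":0,"jaw":1}
    - {"tx":-0.12,"ty":-3.26,"tz":2.94,"wx":0,"wy":0,"wz":0,"jaw":1}
    - {"tx":-0.12,"ty":-3.26,"tz":2.94,"wx":0,"wy":0,"wz":0,"jaw":1}
    - {"tx":-0.12,"ty":-3.26,"tz":2.94,"wx":0,"wy":0,"wz":0,"jaw":1}
    - {"tx":-0.12,"ty":-3.26,"tz":2.94,"wx":0,"wy":0,"wz":0,"jaw":1}
    - {"tx":-0.12,"ty":-3.26,"tz":2.94,"wx":0,"wy":0,"wz":0,"jaw":1}
    - {"tx":-0.12,"ty":-3.26,"tz":2.94,"wx":0,"wy":0,"wz":0,"jaw":1}
    - {"tx":-0.12,"ty":-3.26,"tz":2.94,"wx":0,"wy":0,"wz":0,"jaw":1}
    - {"tx":-0.12,"ty":-3.26,"tz":2.94,"wx":0,"wy":0,"wz":0,"jaw":1}
    - {"tx":-0.12,"ty":-3.26,"tz":2.94,"wx":0,"wy":0,"wz":0,"jaw":1}
    - {"tx":-0.12,"ty":-3.26,"tz":2.94,"wx":0,"wy":0,"wz":0,"jaw":1}
    - {"tx":0,"ty":0,"tz":0,"wx":0,"wy":0,"wz":0,"jaw":1}
    - {"tx":0,"ty":0,"tz":0,"wx":0,"wy":0,"wz":0,"jaw":1}

```text
time: 2.8
tool_pos: [530.2, 14.8, 264.8]
tcp_rot: [2.859, 1.569, 2.781]
contact_force: [-0.8, 0.1, -0.2]
grip_width: 91.8
```

Run:
```python
from h import *
o=readout.get_obs(); im=imaging.capture('wrist')
import pickle; pickle.dump((o,im),open('w1.pkl','wb'))
cv2.imwrite('pics/w1b.png',im); print(o['time'],o['tool_pos'],o['tcp_rot'],o['joint_positions'])
```

```text
2.8 [530.18183821  14.84013    264.82987693] [2.8588136  1.56918317 2.78087839] [-1.16784379e-01  3.40540566e-01  1.48068136e+00  4.01989605e-04
  1.32193615e+00 -3.89484871e-02]
```

View pics/w1b.png

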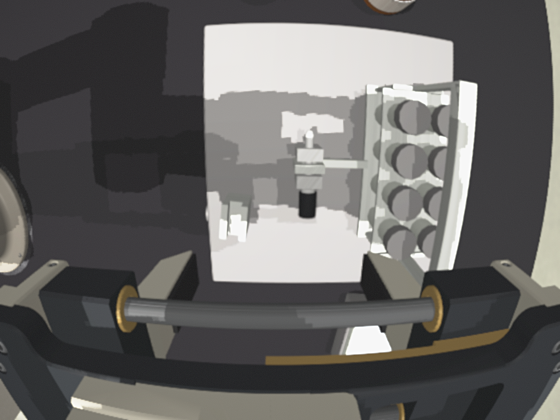

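Run:
```python
import cv2
im=cv2.imread('pics/w1b.png')
cv2.imwrite('pics/w1z.png',cv2.resize(im[110:260,195:395],None,fx=4,fy=4,interpolation=cv2.INTER_CUBIC))
cv2.imwrite('pics/w1y.png',cv2.resize(im[70:270,350:490],None,fx=3,fy=3,interpolation=cv2.INTER_CUBIC))
```

```text
(no output)
```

View pics/w1z.png

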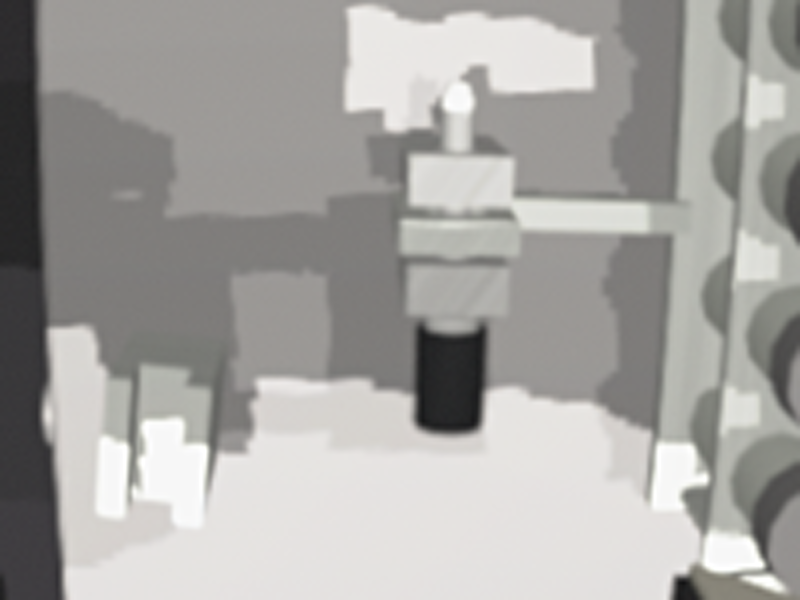

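View pics/w1y.png

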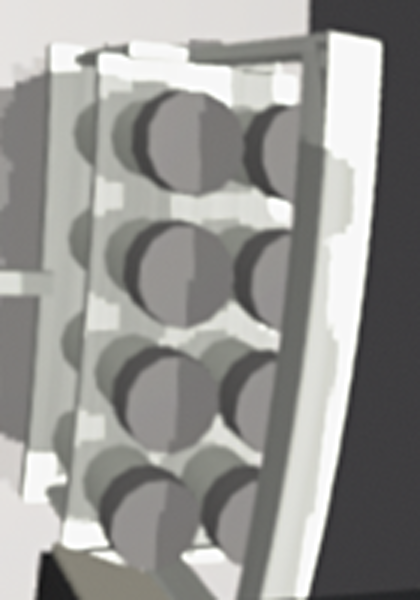

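```bash
cat > m1.py <<'E'
from h import *
import pickle
np.set_printoptions(precision=1,suppress=True)
o,im=pickle.load(open('w1.pkl','rb')); c=cam('wrist',o)
z=lambda x,y:(np.array([x,y])+.5)/4-.5+[195,110]
print('lug+ corners');[print(onz(c,z(*p),103)) for p in [(408,153),(515,157),(513,207),(408,205)]]
print('lug- corners');[print(onz(c,z(*p),103)) for p in [(409,265),(510,265),(508,315),(407,315)]]
print('tongue');[print(onz(c,z(*p),105)) for p in [(400,222),(520,222),(520,255),(400,255)]]
print('pin tip',onz(c,z(459,85),89),'head axis near/far',onz(c,z(452,325),89+3),onz(c,z(449,428),89))
print('rest corners');[print(onz(c,z(*p),101)) for p in [(107,378),(213,370),(204,527),(96,515)]]
y=lambda a,b:(np.array([a,b])+.5)/3-.5+[350,70]
print('bar top far end');[print(onz(c,y(*p),207)) for p in [(328,33),(382,40)]]
print('bar side');[print(onz(c,y(*p),207)) for p in [(345,250),(375,250),(312,500),(300,595)]]
print('deck far edge',onz(c,(204,26),55),onz(c,(453,42),55))
E
python3 m1.py
```

```text
lug+ corners
[549.6  64.1 103. ]
[574.3  61.5 103. ]
[573.2  49.8 103. ]
[548.8  51.9 103. ]
lug- corners
[548.1  37.7 103. ]
[571.8  36.  103. ]
[570.8  23.9 103. ]
[546.8  25.7 103. ]
tongue
[546.6  48.4 105. ]
[574.4  46.5 105. ]
[574.   38.7 105. ]
[546.1  40.7 105. ]
pin tip [563.6  78.   89. ] head axis near/far [558.1  19.6  92. ] [556.1  -8.   89. ]
rest corners
[473.3  15.5 101. ]
[499.4  15.4 101. ]
[492.6 -25.3 101. ]
[465.5 -20.1 101. ]
bar top far end
[654.5 117.2 207. ]
[669.2 116.6 207. ]
bar side
[658.6  69.  207. ]
[667.1  68.9 207. ]
[654.6   9.2 207. ]
[654.9 -16.5 207. ]
deck far edge [464.5 201.   55. ] [742.2 176.5  55. ]
```

Run:
```python
from h import *
R=Rt(-.08,.32); H=np.array([557.1,5.2,89])
go(H-R[:,0]*(6+75),R); print(H-R[:,0]*81)
```

```text
w [ 0.0034 -0.3214 -0.0011] shift after turn cm [ 9.497 -0.827 -2.871]
[531.70160077   7.23621772 165.88806886]
```

Call:
arm_command:
  plan:
    - {"tx":0,"ty":0,"tz":-0.9,"wx":0,"wy":-0.107,"wz":0,"jaw":-0.22}
    - {"tx":0,"ty":0,"tz":-1.0,"wx":0.0034,"wy":-0.107,"wz":0,"jaw":-0.22}
    - {"tx":0,"ty":-0.4,"tz":-1.0,"wx":0,"wy":-0.107,"wz":0,"jaw":-0.22}
    - {"tx":2.4,"ty":-0.4,"tz":0,"wx":0,"wy":0,"wz":0,"jaw":-0.22}
    - {"tx":2.4,"ty":0,"tz":0,"wx":0,"wy":0,"wz":0,"jaw":-0.22}
    - {"tx":2.4,"ty":0,"tz":0,"wx":0,"wy":0,"wz":0,"jaw":-0.22}
    - {"tx":1.9,"ty":0,"tz":0,"wx":0,"wy":0,"wz":0,"jaw":-0.22}
    - {"tx":0,"ty":0,"tz":0,"wx":0,"wy":0,"wz":0,"jaw":-0.22}
    - {"tx":0,"ty":0,"tz":0,"wx":0,"wy":0,"wz":0,"jaw":-0.22}

```text
time: 3.75
tool_pos: [529.1, 8.5, 176.3]
tcp_rot: [0.003, 1.25, -0.075]
contact_force: [0.5, -0.4, -0.2]
grip_width: 35.9
```

Run:
```python
from h import *
o=readout.get_obs(); im=imaging.capture('wrist')
import pickle; pickle.dump((o,im),open('w2.pkl','wb'))
print(o['time'],o['tool_pos'],o['tcp_rot'],o['joint_positions'])
cv2.imwrite('pics/w2.png',im)
cv2.imwrite('pics/w2z.png',cv2.resize(im[100:300,170:370],None,fx=3,fy=3,interpolation=cv2.INTER_CUBIC))
R=rpy(o['tcp_rot']);c=cam('wrist',o)
for q in [[557.1,5.2,89],[560.4,43.8,91],[482.7,-3.6,101]]: print(proj(c,q))
```

```text
3.75 [529.11379392   8.48231788 176.34327579] [ 0.00272082  1.25020627 -0.07528744] [-0.14046587  0.28342937  1.88336216  0.03369493  0.65512052 -0.08586841]
[[278.48529016 227.81430288]]
[[279.620707   177.60895008]]
[[182.74101532 265.03296858]]
```

View pics/w2.png

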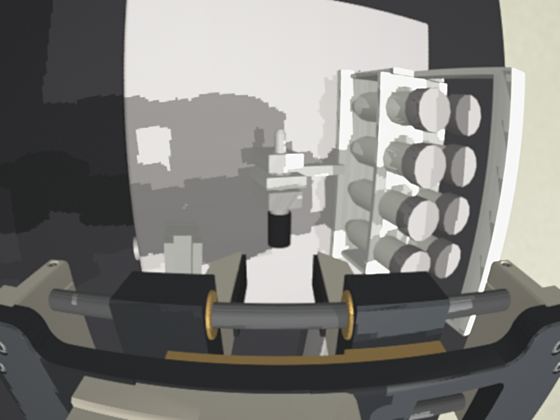

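View pics/w2z.png

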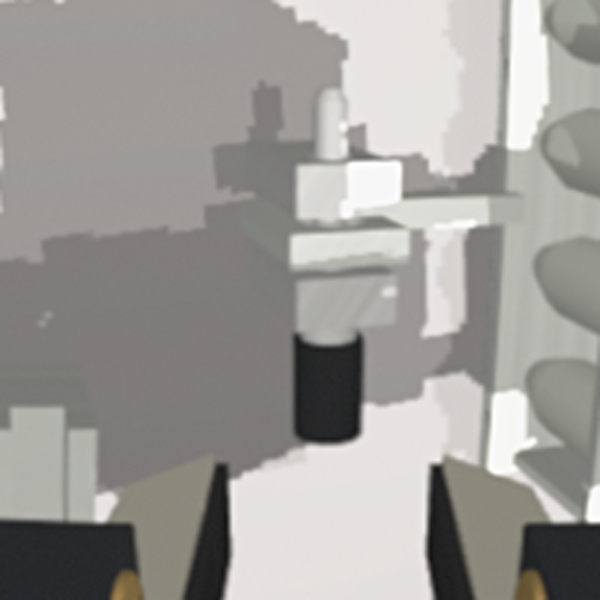

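Run:
```python
from h import *
import pickle
np.set_printoptions(precision=2,suppress=True)
o,im=pickle.load(open('w2.pkl','rb')); c=cam('wrist',o)
z=lambda x,y:(np.array([x,y])+.5)/3-.5+[170,100]
print('tip',onz(c,z(332,88),89),'head near end',onz(c,z(328.5,436),89),'far',onz(c,z(330,340),93))
o=readout.get_obs();R=rpy(o['tcp_rot'])
H=np.array([557.4,5.2,89]); print(R.T@(H-o['tool_pos']), proj(c,H))
go(H-6*R[:,0],Rt(-.078,.32))
```

```text
tip [564.32  77.97  89.  ] head near end [556.51  -8.96  89.  ] far [557.73  18.17  93.  ]
[92.31 -0.9  -1.25] [[278.86 227.74]]
w [-0.  0. -0.] shift after turn cm [ 8.63 -0.09 -0.11]
```

Call:
arm_command:
  plan:
    - {"tx":2.0,"ty":-0.1,"tz":-0.1,"wx":0,"wy":0,"wz":0,"jaw":-0.22}
    - {"tx":2.0,"ty":-0.04,"tz":0,"wx":0,"wy":0,"wz":0,"jaw":-0.22}
    - {"tx":2.0,"ty":0,"tz":0,"wx":0,"wy":0,"wz":0,"jaw":-0.22}
    - {"tx":1.3,"ty":0,"tz":0,"wx":0,"wy":0,"wz":0,"jaw":-0.22}
    - {"tx":1.0,"ty":0,"tz":0,"wx":0,"wy":0,"wz":0,"jaw":-0.22}
    - {"tx":0.33,"ty":0,"tz":0,"wx":0,"wy":0,"wz":0,"jaw":-0.22}
    - {"tx":0,"ty":0,"tz":0,"wx":0,"wy":0,"wz":0,"jaw":-0.22}
    - {"tx":0,"ty":0,"tz":0,"wx":0,"wy":0,"wz":0,"jaw":-0.22}

```text
time: 4.6
tool_pos: [556.0, 4.0, 94.4]
tcp_rot: [0.002, 1.249, -0.077]
contact_force: [0.1, -1.1, 0.2]
grip_width: 35.7
```

Run:
```python
from h import *
o=readout.get_obs(); im=imaging.capture('wrist')
R=rpy(o['tcp_rot']);print(o['time'],o['tool_pos'],o['tool_pos']+6*R[:,0],o['tcp_rot'],o['contact_force'])
cv2.imwrite('pics/w3z.png',cv2.resize(im[130:330,170:390],None,fx=3,fy=3,interpolation=cv2.INTER_CUBIC))
s=imaging.capture('side')
cv2.imwrite('pics/s3z.png',cv2.resize(s[145:295,190:370],None,fx=4,fy=4,interpolation=cv2.INTER_CUBIC))
```

```text
4.6 [555.98004875   4.03660609  94.42167981] [557.87305319   3.88967295  88.73002409] [ 0.00192407  1.24881181 -0.0774637 ] [ 0.14579385 -1.06613946  0.15413444]
```

View pics/w3z.png

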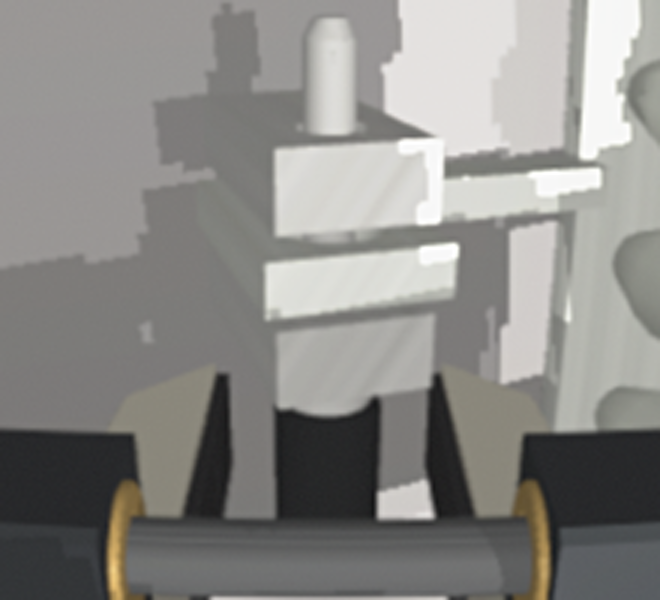

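View pics/s3z.png

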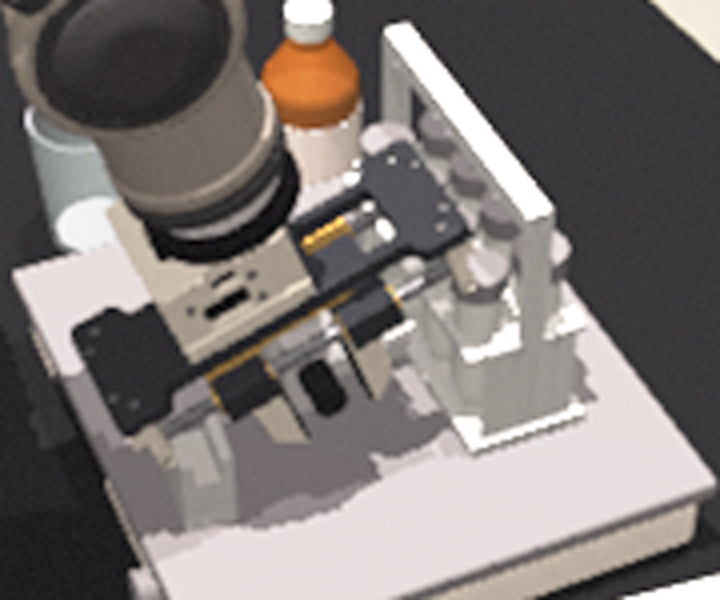

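Call:
arm_command:
  plan:
    - {"tx":0,"ty":0,"tz":0,"wx":0,"wy":0,"wz":0,"jaw":-1}
    - {"tx":0,"ty":0,"tz":0,"wx":0,"wy":0,"wz":0,"jaw":-1}
    - {"tx":0,"ty":0,"tz":0,"wx":0,"wy":0,"wz":0,"jaw":-1}
    - {"tx":0,"ty":0,"tz":0,"wx":0,"wy":0,"wz":0,"jaw":-1}
    - {"tx":0,"ty":0,"tz":0,"wx":0,"wy":0,"wz":0,"jaw":-1}

```text
time: 5.2
tool_pos: [555.8, 4.0, 93.9]
tcp_rot: [0.002, 1.25, -0.077]
contact_force: [-0.3, -0.6, 1.0]
grip_width: 16.9
```

Call:
arm_command:
  plan:
    - {"tx":0,"ty":-0.4,"tz":0,"wx":0,"wy":0,"wz":0,"jaw":-1}
    - {"tx":0,"ty":-0.5,"tz":0,"wx":0,"wy":0,"wz":0,"jaw":-1}
    - {"tx":0,"ty":-0.5,"tz":0,"wx":0,"wy":0,"wz":0,"jaw":-1}
    - {"tx":0,"ty":-0.5,"tz":0,"wx":0,"wy":0,"wz":0,"jaw":-1}
    - {"tx":0,"ty":0,"tz":0,"wx":0,"wy":0,"wz":0,"jaw":-1}

```text
time: 5.7
tool_pos: [554.2, -15.8, 93.7]
tcp_rot: [0.001, 1.25, -0.079]
contact_force: [0.9, -1.0, 0.7]
grip_width: 16.9
```

Run:
```python
from h import *
o=readout.get_obs(); im=imaging.capture('wrist')
print(o['time'],o['tool_pos'],o['contact_force'],o['moment'])
cv2.imwrite('pics/w4z.png',cv2.resize(im[130:330,170:390],None,fx=3,fy=3,interpolation=cv2.INTER_CUBIC))
```

```text
5.7 [554.21628524 -15.83436742  93.72919202] [ 0.91393112 -0.95695341  0.66314501] [-0.10987165  0.19682658 -0.04480671]
```

View pics/w4z.png

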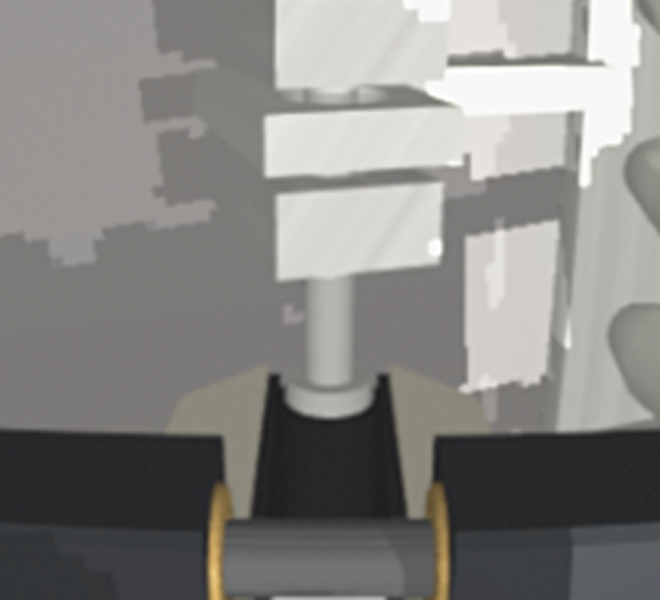

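Call:
arm_command:
  plan:
    - {"tx":0,"ty":-0.6,"tz":0,"wx":0,"wy":0,"wz":0,"jaw":-1}
    - {"tx":0,"ty":-0.8,"tz":0,"wx":0,"wy":0,"wz":0,"jaw":-1}
    - {"tx":0,"ty":-0.8,"tz":0,"wx":0,"wy":0,"wz":0,"jaw":-1}
    - {"tx":0,"ty":-0.8,"tz":0,"wx":0,"wy":0,"wz":0,"jaw":-1}
    - {"tx":0,"ty":-0.8,"tz":0,"wx":0,"wy":0,"wz":0,"jaw":-1}
    - {"tx":0,"ty":-0.8,"tz":0,"wx":0,"wy":0,"wz":0,"jaw":-1}
    - {"tx":0,"ty":-0.5,"tz":0,"wx":0,"wy":0,"wz":0,"jaw":-1}
    - {"tx":0,"ty":0,"tz":0,"wx":0,"wy":0,"wz":0,"jaw":-1}

```text
time: 6.55
tool_pos: [550.2, -66.6, 93.7]
tcp_rot: [0.002, 1.25, -0.079]
contact_force: [0.5, 0.9, 0.3]
grip_width: 16.9
```

Run:
```python
from h import *
o=readout.get_obs(); im=imaging.capture('wrist')
import pickle; pickle.dump((o,im),open('w5.pkl','wb'))
print(o['time'],o['tool_pos'],o['contact_force'],o['moment'])
cv2.imwrite('pics/w5z.png',cv2.resize(im[80:330,100:430],None,fx=2.4,fy=2.4,interpolation=cv2.INTER_CUBIC))
```

```text
6.55 [550.16908654 -66.59445058  93.68172042] [0.54078485 0.87510712 0.27315613] [-0.058923    0.30099329 -0.01650448]
```

View pics/w5z.png

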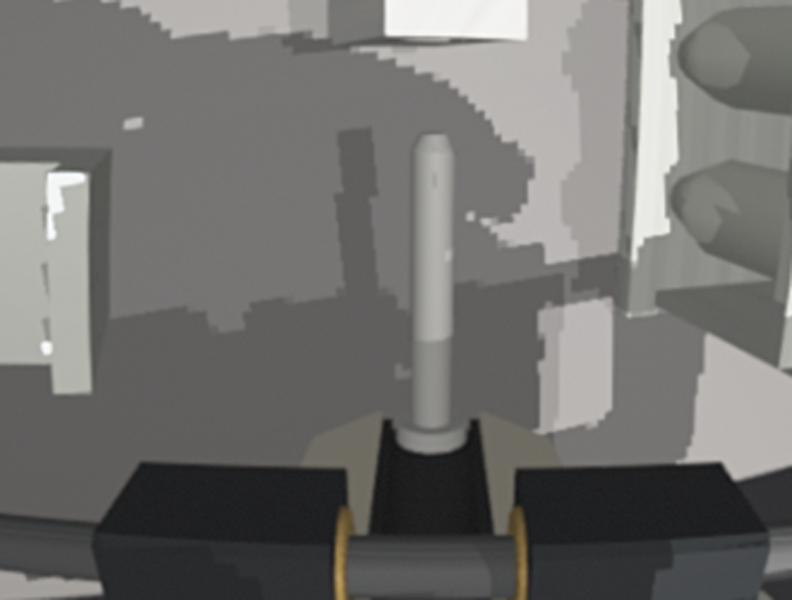

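Run:
```python
from h import *
import pickle
np.set_printoptions(precision=2,suppress=True)
o,im=pickle.load(open('w5.pkl','rb')); c=cam('wrist',o);R=rpy(o['tcp_rot'])
P=lambda *v:o['tool_pos']+R@np.array(v,float)
z=lambda x,y:(np.array([x,y])+.5)/2.4-.5+[100,80]
print('tip meas',z(434,134),'collar',z(431,445), 'pred tip',[proj(c,P(6+d,73.7,0)) for d in(-3,0,3)],'collar front',proj(c,P(6,17.7,0)))
for p in [(53,168),(90,172),(92,392),(53,394)]: print(onz(c,z(*p),101))
print('up 40 tool', R.T@[0,0,4])
import types
o2=dict(o);o2['tool_pos']=o['tool_pos']+[0,0,40]
Rn=Rt(-.19,0);H=np.array([475,-43.9,131]);go(H-Rn@[6,.7,0],Rn,o2)
```

```text
tip meas [280.54 135.54] collar [279.29 265.12] pred tip [array([[279.74, 137.4 ]]), array([[279.72, 136.82]]), array([[279.71, 136.25]])] collar front [[279.85 254.44]]
[493.15  12.24 101.  ]
[498.84  10.58 101.  ]
[491.95 -24.73 101.  ]
[485.3  -23.83 101.  ]
up 40 tool [-3.8   0.    1.26]
w [ 0.11  0.32 -0.02] shift after turn cm [-0.33  0.74 -7.81]
```

Call:
arm_command:
  plan:
    - {"tx":-1.9,"ty":0,"tz":0.63,"wx":0,"wy":0,"wz":0,"jaw":-1}
    - {"tx":-1.9,"ty":0,"tz":0.63,"wx":0,"wy":0,"wz":0,"jaw":-1}
    - {"tx":0,"ty":0,"tz":0,"wx":0,"wy":0.107,"wz":0,"jaw":-1}
    - {"tx":0,"ty":0,"tz":0,"wx":0,"wy":0.107,"wz":0,"jaw":-1}
    - {"tx":0,"ty":0,"tz":0,"wx":0,"wy":0.107,"wz":0,"jaw":-1}
    - {"tx":0,"ty":0,"tz":0,"wx":0.11,"wy":0,"wz":0,"jaw":-1}
    - {"tx":-0.1,"ty":0.25,"tz":-2.6,"wx":0,"wy":0,"wz":0,"jaw":-1}
    - {"tx":-0.1,"ty":0.25,"tz":-2.6,"wx":0,"wy":0,"wz":0,"jaw":-1}
    - {"tx":-0.1,"ty":0.25,"tz":-2.6,"wx":0,"wy":0,"wz":0,"jaw":-1}
    - {"tx":0,"ty":0,"tz":0,"wx":0,"wy":0,"wz":0,"jaw":-1}
    - {"tx":0,"ty":0,"tz":0,"wx":0,"wy":0,"wz":0,"jaw":-1}

```text
time: 7.7
tool_pos: [475.3, -43.5, 137.1]
tcp_rot: [0.442, 1.57, 0.253]
contact_force: [-0.6, -0.9, 0.4]
grip_width: 17.2
```

Run:
```python
from h import *
o=readout.get_obs(); im=imaging.capture('wrist')
import pickle; pickle.dump((o,im),open('w6.pkl','wb'))
print(o['time'],o['tool_pos'],o['tcp_rot'],o['contact_force'],o['moment'])
print(rpy(o['tcp_rot']).round(4))
cv2.imwrite('pics/w6z.png',cv2.resize(im[120:320,180:380],None,fx=3,fy=3,interpolation=cv2.INTER_CUBIC))
```

```text
7.7 [475.32110234 -43.54579369 137.13452783] [0.4423098  1.56950681 0.25342821] [-0.58753823 -0.85304478  0.44341995] [-0.09894125  0.07405316 -0.0199173 ]
[[ 1.200e-03  1.878e-01  9.822e-01]
 [ 3.000e-04  9.822e-01 -1.878e-01]
 [-1.000e+00  6.000e-04  1.200e-03]]
```

View pics/w6z.png

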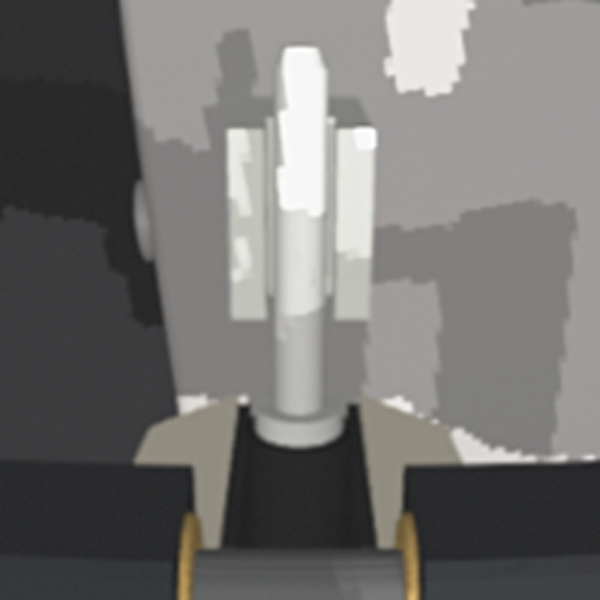

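Run:
```python
from h import *
import pickle
np.set_printoptions(precision=2,suppress=True)
o,im=pickle.load(open('w6.pkl','rb')); c=cam('wrist',o);R=rpy(o['tcp_rot'])
z=lambda x,y:(np.array([x,y])+.5)/3-.5+[180,120]
T=lambda p:R.T@(p-o['tool_pos'])
for n,p,h in [('LF',(226,129),101),('RF',(376,128),101),('RN',(370.5,320),101),('LN',(231,320),101),('chL f',(266,129),101),('chR f',(335,128),101),('chLn',(267,320),101),('chRn',(334,320),101),('tip',(302,48),131),('shank near',(299,413),131)]:
    q=onz(c,z(*p),h);print(n,q,T(q))
```

```text
LF [473.    15.32 101.  ] [ 36.15  57.36 -13.37]
RF [499.35  10.43 101.  ] [36.18 57.51 13.43]
RN [492.21 -25.4  101.  ] [36.16 20.97 13.13]
LN [466.33 -20.4  101.  ] [ 36.13  21.03 -13.22]
chL f [480.02  13.93 101.  ] [36.16 57.31 -6.22]
chR f [492.14  11.78 101.  ] [36.17 57.48  6.09]
chLn [473.02 -21.68 101.  ] [36.14 21.02 -6.41]
chRn [485.43 -24.08 101.  ] [36.15 21.    6.23]
tip [489.35  29.35 131.  ] [ 6.18 74.23  0.09]
shank near [477.96 -27.58 131.  ] [ 6.14 16.17 -0.41]
```

Call:
arm_command:
  plan:
    - {"tx":1.2,"ty":-0.2,"tz":0,"wx":0,"wy":0,"wz":0,"jaw":-1}
    - {"tx":1.2,"ty":0,"tz":0,"wx":0,"wy":0,"wz":0,"jaw":-1}
    - {"tx":0.8,"ty":0,"tz":0,"wx":0,"wy":0,"wz":0,"jaw":-1}
    - {"tx":0.4,"ty":0,"tz":0,"wx":0,"wy":0,"wz":0,"jaw":-1}
    - {"tx":0.2,"ty":0,"tz":0,"wx":0,"wy":0,"wz":0,"jaw":-1}
    - {"tx":0,"ty":0,"tz":0,"wx":0,"wy":0,"wz":0,"jaw":-1}
    - {"tx":0,"ty":0,"tz":0,"wx":0,"wy":0,"wz":0,"jaw":-1}

```text
time: 8.45
tool_pos: [474.9, -45.7, 99.1]
tcp_rot: [0.72, 1.57, 0.53]
contact_force: [0.0, -0.3, -0.0]
grip_width: 17.5
```

Call:
arm_command:
  plan:
    - {"tx":0.05,"ty":0,"tz":0,"wx":0,"wy":0,"wz":0,"jaw":-1}
    - {"tx":0.05,"ty":0,"tz":0,"wx":0,"wy":0,"wz":0,"jaw":-1}
    - {"tx":0,"ty":0,"tz":0,"wx":0,"wy":0,"wz":0,"jaw":-1}

```text
time: 8.75
tool_pos: [474.6, -45.7, 97.9]
tcp_rot: [1.294, 1.57, 1.105]
contact_force: [-0.1, 0.5, -0.6]
grip_width: 17.3
```

Call:
arm_command:
  plan:
    - {"tx":0.05,"ty":0,"tz":0,"wx":0,"wy":0,"wz":0,"jaw":-1}
    - {"tx":0.05,"ty":0,"tz":0,"wx":0,"wy":0,"wz":0,"jaw":-1}
    - {"tx":0,"ty":0,"tz":0,"wx":0,"wy":0,"wz":0,"jaw":-1}

```text
time: 9.05
tool_pos: [474.6, -45.7, 96.7]
tcp_rot: [1.754, 1.57, 1.564]
contact_force: [0.3, -0.2, -0.1]
grip_width: 16.8
```

Run:
```python
from h import *
o=readout.get_obs(); im=imaging.capture('wrist');s=imaging.capture('side')
print(o['time'],o['tool_pos'],o['contact_force'],o['moment'])
a=cv2.resize(im[120:320,180:380],None,fx=2,fy=3,interpolation=cv2.INTER_CUBIC)
a=cv2.resize(im[120:320,180:380],(400,400),interpolation=cv2.INTER_CUBIC);b=cv2.resize(s[225:305,200:280],(400,400),interpolation=cv2.INTER_CUBIC)
cv2.imwrite('pics/w7.png',np.hstack([a,b]))
```

```text
9.05 [474.56865535 -45.69013638  96.70277876] [ 0.27756477 -0.16033549 -0.14448962] [-0.17642215  0.0247907  -0.01819504]
```

View pics/w7.png

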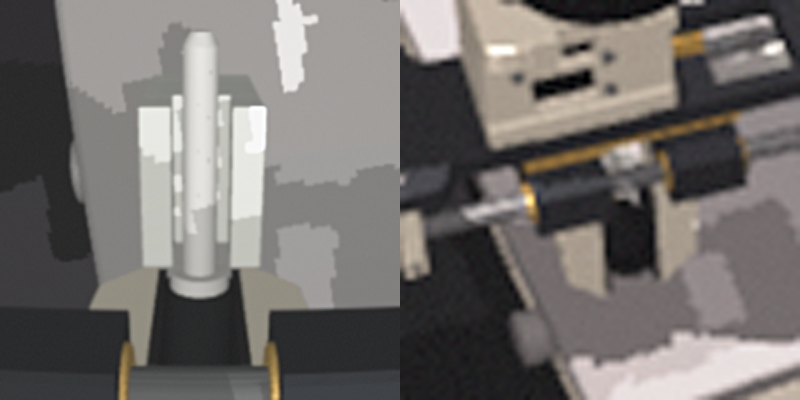

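Call:
arm_command:
  plan:
    - {"tx":0.05,"ty":0,"tz":0,"wx":0,"wy":0,"wz":0,"jaw":-1}
    - {"tx":0,"ty":0,"tz":0,"wx":0,"wy":0,"wz":0,"jaw":-1}

```text
time: 9.35
tool_pos: [474.6, -45.7, 96.2]
tcp_rot: [1.753, 1.57, 1.564]
contact_force: [-0.5, 0.4, -0.4]
grip_width: 16.9
```

Call:
arm_command:
  plan:
    - {"tx":0.05,"ty":0,"tz":0,"wx":0,"wy":0,"wz":0,"jaw":-1}
    - {"tx":0,"ty":0,"tz":0,"wx":0,"wy":0,"wz":0,"jaw":-1}

```text
time: 9.55
tool_pos: [474.6, -45.7, 95.7]
tcp_rot: [1.6, 1.57, 1.411]
contact_force: [0.1, 0.2, -0.2]
grip_width: 17.2
```

Call:
arm_command:
  plan:
    - {"tx":0.05,"ty":0,"tz":0,"wx":0,"wy":0,"wz":0,"jaw":-1}
    - {"tx":0,"ty":0,"tz":0,"wx":0,"wy":0,"wz":0,"jaw":-1}

```text
time: 9.75
tool_pos: [474.6, -45.7, 95.4]
tcp_rot: [1.332, 1.57, 1.143]
contact_force: [-0.2, 0.3, 2.1]
grip_width: 17.1
```

Call:
arm_command:
  plan:
    - {"tx":0.05,"ty":0,"tz":0,"wx":0,"wy":0,"wz":0,"jaw":-1}
    - {"tx":0,"ty":0,"tz":0,"wx":0,"wy":0,"wz":0,"jaw":-1}

```text
time: 9.95
tool_pos: [474.7, -45.7, 95.0]
tcp_rot: [1.049, 1.57, 0.859]
contact_force: [-0.9, -1.1, 4.8]
grip_width: 16.8
```

Run:
```python
from h import *
o=readout.get_obs(); im=imaging.capture('wrist')
print(o['time'],o['tool_pos'],o['contact_force'],o['moment'])
cv2.imwrite('pics/w8.png',cv2.resize(im[120:280,180:380],None,fx=4,fy=3.75,interpolation=cv2.INTER_CUBIC))
```

```text
9.95 [474.68675453 -45.74897682  94.98588368] [-0.860271   -1.07049058  4.75153039] [-0.12123893  0.23254277  0.02057589]
```

View pics/w8.png

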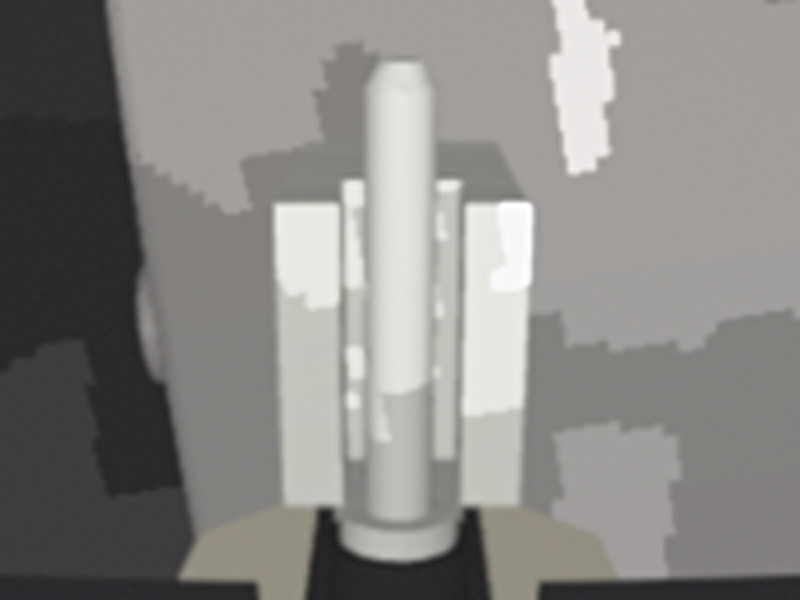

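Call:
arm_command:
  plan:
    - {"tx":-0.06,"ty":0,"tz":0,"wx":0,"wy":0,"wz":0,"jaw":-1}
    - {"tx":0,"ty":0,"tz":0,"wx":0,"wy":0,"wz":0,"jaw":-0.6}
    - {"tx":0,"ty":0,"tz":0,"wx":0,"wy":0,"wz":0,"jaw":-0.5}
    - {"tx":0,"ty":0,"tz":0,"wx":0,"wy":0,"wz":0,"jaw":-0.3}
    - {"tx":0,"ty":0,"tz":0,"wx":0,"wy":0,"wz":0,"jaw":-0.2}
    - {"tx":0,"ty":0,"tz":0,"wx":0,"wy":0,"wz":0,"jaw":-0.2}
    - {"tx":0,"ty":0,"tz":0,"wx":0,"wy":0,"wz":0,"jaw":-0.2}

```text
time: 10.7
tool_pos: [474.6, -45.7, 95.3]
tcp_rot: [1.714, 1.57, 1.525]
contact_force: [0.3, -0.8, 0.1]
grip_width: 36.7
```

Run:
```python
from h import *
o=readout.get_obs(); im=imaging.capture('wrist')
print(o['time'],o['tool_pos'],o['grip_width'],o['contact_force'],o['moment'])
cv2.imwrite('pics/w9.png',cv2.resize(im[120:280,180:380],None,fx=4,fy=3.75,interpolation=cv2.INTER_CUBIC))
```

```text
10.7 [474.59551699 -45.6607709   95.3072806 ] 36.743408391353825 [ 0.29202061 -0.84601729  0.0753684 ] [-0.08921764  0.0736603   0.01101962]
```

View pics/w9.png

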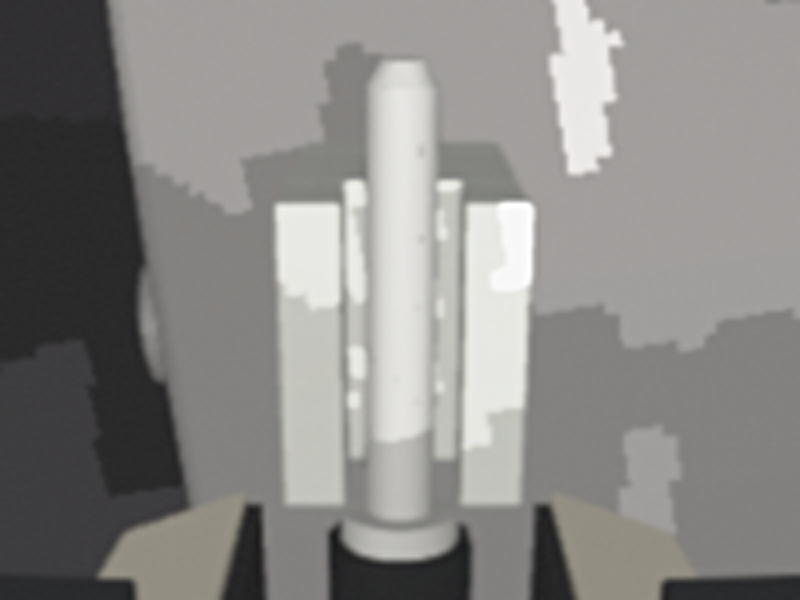

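Run:
```python
from h import *
o=readout.get_obs();o=dict(o)
go([655,35,290],Rt(-.08,0),o)
```

```text
w [-1.093e-01 -1.000e-04 -6.000e-04] shift after turn cm [-19.468   9.483  17.34 ]
```

Call:
arm_command:
  plan:
    - {"tx":-2.0,"ty":0,"tz":0,"wx":0,"wy":0,"wz":0,"jaw":-0.2}
    - {"tx":-3.5,"ty":0,"tz":0,"wx":0,"wy":0,"wz":0,"jaw":-0.2}
    - {"tx":-3.5,"ty":0,"tz":0,"wx":0,"wy":0,"wz":0,"jaw":-0.2}
    - {"tx":-3.5,"ty":0,"tz":0,"wx":0,"wy":0,"wz":0,"jaw":-0.2}
    - {"tx":-3.5,"ty":0,"tz":0,"wx":0,"wy":0,"wz":0,"jaw":-0.2}
    - {"tx":-3.47,"ty":0,"tz":0,"wx":0,"wy":0,"wz":0,"jaw":-0.2}
    - {"tx":0,"ty":0,"tz":0,"wx":-0.109,"wy":0,"wz":0,"jaw":-0.2}
    - {"tx":0,"ty":1.58,"tz":2.89,"wx":0,"wy":0,"wz":0,"jaw":-0.2}
    - {"tx":0,"ty":1.58,"tz":2.89,"wx":0,"wy":0,"wz":0,"jaw":-0.2}
    - {"tx":0,"ty":1.58,"tz":2.89,"wx":0,"wy":0,"wz":0,"jaw":-0.2}
    - {"tx":0,"ty":1.58,"tz":2.89,"wx":0,"wy":0,"wz":0,"jaw":-0.2}
    - {"tx":0,"ty":1.58,"tz":2.89,"wx":0,"wy":0,"wz":0,"jaw":-0.2}
    - {"tx":0,"ty":1.58,"tz":2.89,"wx":0,"wy":0,"wz":0,"jaw":0}
    - {"tx":0,"ty":0,"tz":0,"wx":0,"wy":0,"wz":0,"jaw":0}
    - {"tx":0,"ty":0,"tz":0,"wx":0,"wy":0,"wz":0,"jaw":0}

```text
time: 12.25
tool_pos: [654.8, 34.9, 289.0]
tcp_rot: [2.96, 1.569, 2.88]
contact_force: [0.5, 0.4, 0.5]
grip_width: 45.5
```

Run:
```python
from h import *
o=readout.get_obs(); im=imaging.capture('wrist'); s=imaging.capture('side')
import pickle; pickle.dump((o,im),open('w10.pkl','wb'))
print(o['time'],o['tool_pos'],o['tcp_rot'],o['contact_force'],o['joint_positions'])
cv2.imwrite('pics/w10.png',im); cv2.imwrite('pics/s10.png',cv2.resize(s[145:295,190:370],None,fx=4,fy=4,interpolation=cv2.INTER_CUBIC))
```

```text
12.25 [654.82214479  34.93930256 289.04391837] [2.95969225 1.56888303 2.88003082] [0.4627791  0.41127049 0.455539  ] [-6.36370229e-02  5.73422948e-01  1.04099262e+00  3.76549590e-04
  1.52905304e+00  1.60083388e-02]
```

View pics/w10.png

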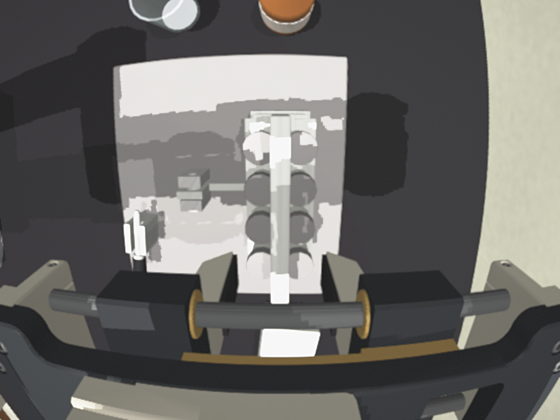

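View pics/s10.png

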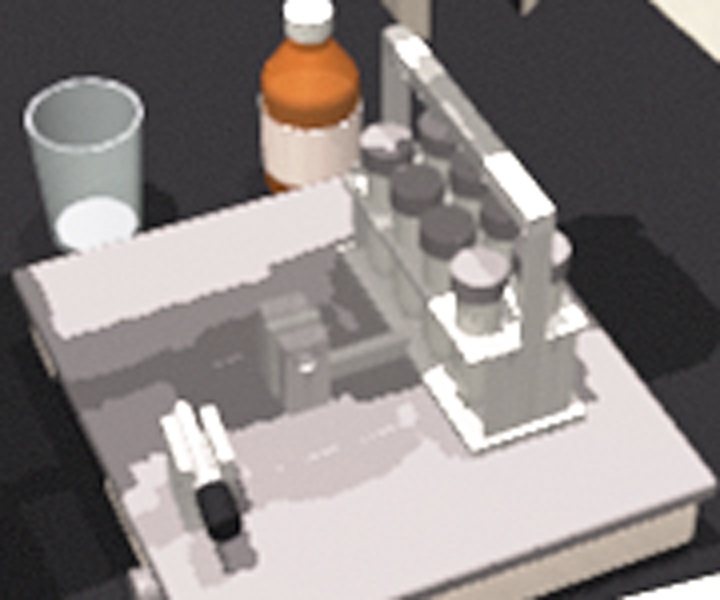

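Run:
```python
import cv2
im=cv2.imread('pics/w10.png')
cv2.imwrite('pics/w10z.png',cv2.resize(im[105:310,220:340],None,fx=2.9,fy=2.9,interpolation=cv2.INTER_CUBIC))
```

```text
(no output)
```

View pics/w10z.png

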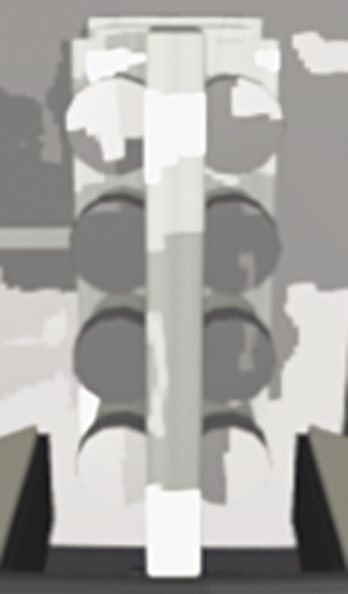

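Run:
```python
from h import *
import pickle
np.set_printoptions(precision=2,suppress=True)
o,im=pickle.load(open('w10.pkl','rb')); c=cam('wrist',o);R=rpy(o['tcp_rot'])
z=lambda x,y:(np.array([x,y])+.5)/2.9-.5+[220,105]
for p in [(147,31),(204,31),(202,300),(146,300),(199,576),(146,576)]:
    q=onz(c,z(*p),207);print(q,R.T@(q-o['tool_pos']))
print(R)
```

```text
[655.13 117.07 207.  ] [82.08 81.86 -6.07]
[668.09 116.02 207.  ] [82.06 81.85  6.93]
[662.85  51.88 207.  ] [82.04 17.49  6.81]
[649.32  52.97 207.  ] [82.06 17.51 -6.77]
[656.57 -27.56 207.  ] [ 82.01 -62.19   6.87]
[641.99 -26.38 207.  ] [ 82.04 -62.18  -7.76]
[[-0.    0.08  1.  ]
 [ 0.    1.   -0.08]
 [-1.    0.   -0.  ]]
```

Call:
arm_command:
  plan:
    - {"tx":2.5,"ty":0.1,"tz":0,"wx":0,"wy":0,"wz":0,"jaw":0}
    - {"tx":2.5,"ty":0,"tz":0,"wx":0,"wy":0,"wz":0,"jaw":0}
    - {"tx":2.0,"ty":0,"tz":0,"wx":0,"wy":0,"wz":0,"jaw":0}
    - {"tx":1.2,"ty":0,"tz":0,"wx":0,"wy":0,"wz":0,"jaw":0}
    - {"tx":0.4,"ty":0,"tz":0,"wx":0,"wy":0,"wz":0,"jaw":0}
    - {"tx":0,"ty":0,"tz":0,"wx":0,"wy":0,"wz":0,"jaw":0}
    - {"tx":0,"ty":0,"tz":0,"wx":0,"wy":0,"wz":0,"jaw":0}

```text
time: 13.05
tool_pos: [655.6, 35.7, 205.5]
tcp_rot: [0.299, 1.569, 0.218]
contact_force: [0.4, -1.1, -0.5]
grip_width: 45.7
```

Run:
```python
from h import *
o=readout.get_obs(); im=imaging.capture('wrist'); s=imaging.capture('side')
print(o['time'],o['tool_pos'],o['contact_force'],rpy(o['tcp_rot']).round(4))
a=cv2.resize(im[100:340,160:400],(400,400));b=cv2.resize(s[130:250,230:350],(400,400),interpolation=cv2.INTER_CUBIC)
cv2.imwrite('pics/w11.png',np.hstack([a,b]))
```

```text
13.05 [655.5511808   35.67784122 205.49240857] [ 0.36010522 -1.06365619 -0.52417383] [[ 2.200e-03  8.040e-02  9.968e-01]
 [ 5.000e-04  9.968e-01 -8.040e-02]
 [-1.000e+00  7.000e-04  2.200e-03]]
```

View pics/w11.png

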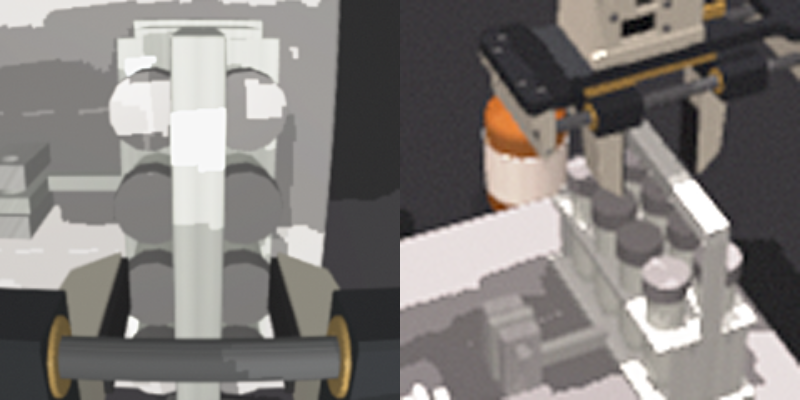

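Call:
arm_command:
  plan:
    - {"tx":0.25,"ty":0,"tz":0,"wx":0,"wy":0.002,"wz":0,"jaw":0}
    - {"tx":0,"ty":0,"tz":0,"wx":0,"wy":0,"wz":0,"jaw":0}
    - {"tx":0,"ty":0,"tz":0,"wx":0,"wy":0,"wz":0,"jaw":-0.5}
    - {"tx":0,"ty":0,"tz":0,"wx":0,"wy":0,"wz":0,"jaw":-1}
    - {"tx":0,"ty":0,"tz":0,"wx":0,"wy":0,"wz":0,"jaw":-1}
    - {"tx":0,"ty":0,"tz":0,"wx":0,"wy":0,"wz":0,"jaw":-1}
    - {"tx":0,"ty":0,"tz":0,"wx":0,"wy":0,"wz":0,"jaw":-1}
    - {"tx":0,"ty":0,"tz":0,"wx":0,"wy":0,"wz":0,"jaw":-1}
    - {"tx":0,"ty":0,"tz":0,"wx":0,"wy":0,"wz":0,"jaw":-1}

```text
time: 14.05
tool_pos: [655.2, 35.8, 201.6]
tcp_rot: [2.758, 1.569, 2.677]
contact_force: [1.1, 0.1, -1.4]
grip_width: 13.6
```

Run:
```python
from h import *
o=readout.get_obs(); print(o['time'],o['tool_pos'],o['grip_width'],o['contact_force'],o['moment'],rpy(o['tcp_rot']).round(4))
```

```text
14.05 [655.23708754  35.82319069 201.63427719] 13.623361097961704 [ 1.06794583  0.10260501 -1.37172593] [-0.09363822 -0.12129981 -0.0728092 ] [[-1.600e-03  8.030e-02  9.968e-01]
 [ 8.000e-04  9.968e-01 -8.030e-02]
 [-1.000e+00  7.000e-04 -1.700e-03]]
```

Call:
arm_command:
  plan:
    - {"tx":-0.2,"ty":0,"tz":0,"wx":0,"wy":0,"wz":0,"jaw":-1}
    - {"tx":-0.4,"ty":0,"tz":0,"wx":0,"wy":0,"wz":0,"jaw":-1}
    - {"tx":-0.4,"ty":0,"tz":0,"wx":0,"wy":0,"wz":0,"jaw":-1}
    - {"tx":-0.2,"ty":0,"tz":0,"wx":0,"wy":0,"wz":0,"jaw":-1}
    - {"tx":0,"ty":0,"tz":0,"wx":0,"wy":0,"wz":0,"jaw":-1}
    - {"tx":0,"ty":0,"tz":0,"wx":0,"wy":0,"wz":0,"jaw":-1}

```text
time: 14.65
tool_pos: [655.1, 35.8, 213.6]
tcp_rot: [2.865, 1.569, 2.785]
contact_force: [-0.3, 0.4, -4.8]
grip_width: 14.0
```

Run:
```python
from h import *
o=readout.get_obs(); print(o['time'],o['tool_pos'],o['grip_width'],o['contact_force'],o['moment'],rpy(o['tcp_rot']).round(4))
im=imaging.capture('wrist'); s=imaging.capture('side')
a=cv2.resize(im[60:340,140:420],(400,400));b=cv2.resize(s[130:280,220:370],(400,400),interpolation=cv2.INTER_CUBIC)
cv2.imwrite('pics/w12.png',np.hstack([a,b]))
```

```text
14.65 [655.0756536   35.79666136 213.58206855] 13.962548116150574 [-0.32589762  0.4288396  -4.79170838] [-0.07163277  0.03208323 -0.03097847] [[-2.000e-03  8.030e-02  9.968e-01]
 [ 8.000e-04  9.968e-01 -8.030e-02]
 [-1.000e+00  6.000e-04 -2.100e-03]]
```

View pics/w12.png

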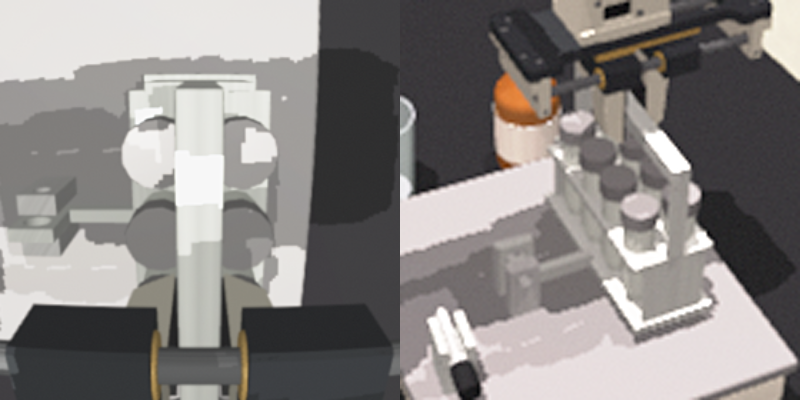

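Call:
arm_command:
  plan:
    - {"tx":-0.4,"ty":0,"tz":0,"wx":0,"wy":0,"wz":0,"jaw":-1}
    - {"tx":-0.7,"ty":0,"tz":0,"wx":0,"wy":0,"wz":0,"jaw":-1}
    - {"tx":-0.8,"ty":0,"tz":0,"wx":0,"wy":0,"wz":0,"jaw":-1}
    - {"tx":-0.8,"ty":0,"tz":0,"wx":0,"wy":0,"wz":0,"jaw":-1}
    - {"tx":-0.8,"ty":0,"tz":0,"wx":0,"wy":0,"wz":0,"jaw":-1}
    - {"tx":-0.8,"ty":0,"tz":0,"wx":0,"wy":0,"wz":0,"jaw":-1}
    - {"tx":-0.8,"ty":0,"tz":0,"wx":0,"wy":0,"wz":0,"jaw":-1}
    - {"tx":-0.8,"ty":0,"tz":0,"wx":0,"wy":0,"wz":0,"jaw":-1}
    - {"tx":-0.8,"ty":0,"tz":0,"wx":0,"wy":0,"wz":0,"jaw":-1}
    - {"tx":-0.8,"ty":0,"tz":0,"wx":0,"wy":0,"wz":0,"jaw":-1}
    - {"tx":-0.7,"ty":0,"tz":0,"wx":0,"wy":0,"wz":0,"jaw":-1}
    - {"tx":-0.4,"ty":0,"tz":0,"wx":0,"wy":0,"wz":0,"jaw":-1}
    - {"tx":-0.2,"ty":0,"tz":0,"wx":0,"wy":0,"wz":0,"jaw":-1}
    - {"tx":0,"ty":0,"tz":0,"wx":0,"wy":0,"wz":0,"jaw":-1}
    - {"tx":0,"ty":0,"tz":0,"wx":0,"wy":0,"wz":0,"jaw":-1}
    - {"tx":0,"ty":0,"tz":0,"wx":0,"wy":0,"wz":0,"jaw":-1}

```text
time: 16.35
tool_pos: [655.2, 35.8, 301.2]
tcp_rot: [2.925, 1.568, 2.845]
contact_force: [-0.3, -0.3, -6.3]
grip_width: 13.6
```

Run:
```python
from h import *
o=readout.get_obs(); print(o['time'],o['tool_pos'],o['grip_width'],o['contact_force'],o['moment'],rpy(o['tcp_rot']).round(4),o['dq'])
im=imaging.capture('wrist'); s=imaging.capture('side')
a=cv2.resize(im[60:340,140:420],(400,400));b=cv2.resize(s[100:300,180:380],(400,400),interpolation=cv2.INTER_CUBIC)
cv2.imwrite('pics/w13.png',np.hstack([a,b]))
t=imaging.capture('top');cv2.imwrite('pics/t13.png',t)
```

```text
16.35 [655.15831717  35.75816659 301.16722661] 13.611677697686966 [-0.34454334 -0.30377015 -6.3020155 ] [-0.06563522  0.0337066   0.03500762] [[-2.800e-03  8.030e-02  9.968e-01]
 [ 8.000e-04  9.968e-01 -8.030e-02]
 [-1.000e+00  6.000e-04 -2.800e-03]] [ 0.00031534 -0.00141026 -0.00155622  0.00150677  0.00042567  0.000285  ]
```

View pics/w13.png

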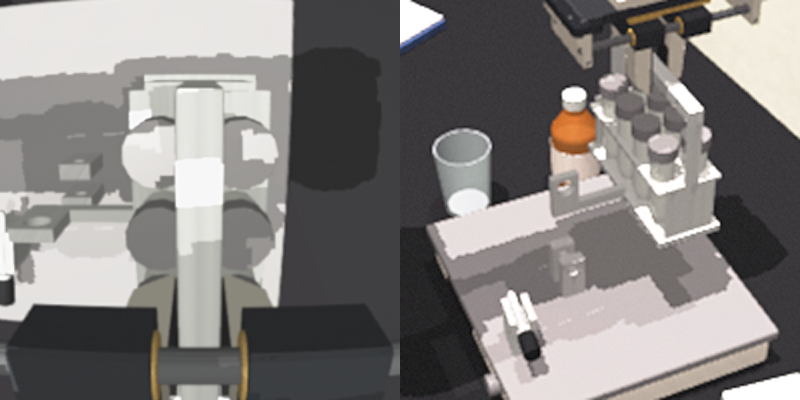

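View pics/t13.png

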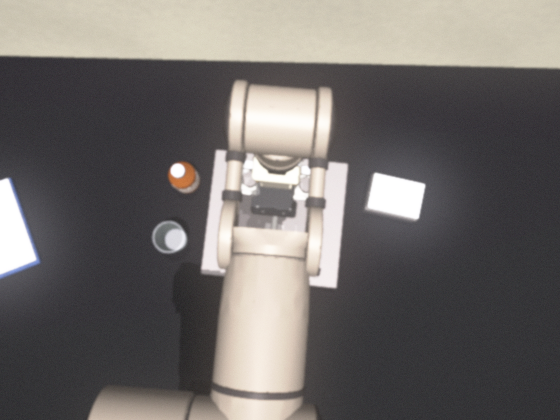

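Run:
```python
from h import *
print(readout.get_obs()['tool_pos']); print(bot.close_job())
```

```text
[655.25459919  35.74637257 301.36066212]
the job is handed in; nothing more can be done
None
```

The job is handed in. The pin is parked in the rest block, and the arm is holding the carrier level and still, about 10 cm above the deck, at 16.5 s of the 54 s allowed.

- **Pin:** I gripped it by the head and drew it about 71 mm straight out towards -y. I then laid it in the channel until light contact (about 5 N) and let go while the carrier still stood on the deck. Pictures taken afterwards show the shank in the channel and the head outside the block, with the collar about 5 mm clear of the block's end.
- **Carrier:** I took the bar close to its middle, within a few mm, and lifted straight up. The tool rose 99.6 mm and drifted sideways by about 0.1 mm. Its tilt is about 3 mrad, and the carrier sits the same in the jaws as at the start of the lift. The measured weight was 5 to 6 N and the grip is steady.
- **Bottle, beaker and tip box:** in the last top picture they stand where they did at the start.

**Disagreements:**
- The top camera and the wrist camera differed by about 3 to 5 mm in y. I relied on the wrist camera, which the close-up views bore out.
- The pin touched the channel floor about 1.5 mm lower than I had reckoned, so the grip sat slightly differently along the fingers than planned.

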